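Hold the crown press at half stroke with the seating stick

ROBOT

A 6-joint arm with a two-finger parallel gripper is mounted at the origin on the work surface. World frame = base frame: x ahead of the robot, y to its left, z up, the work surface at z = 0. Lengths are in m, angles in rad, forces in N, time in s.
With the tool pointing down it reaches from about 0.275 to 0.775 m from the base axis. Payload 14.6 kg.
Tool frame: the origin (TCP) lies at the very end of the fingers, on their centre line; the grasp point (between the pads) lies 19 mm behind it; z points along the fingers, y is the line along which they close (so a half turn about z gives the same grasp; the last joint's range is limited). The gripper opens to 85 mm and grips with 20 to 120 N. Pads are 22 mm wide; open, the fingers measure 114 mm over their backs; the gripper's body (76 mm by 85 mm) begins 54 mm behind the grasp point. The pads swing forward as they close: fully open they stand 13 mm farther back than shut.
Start: joints at [-1.402, 0.263, -0.048, 1.259, 0, 1.415], TCP at [0.167, -0.498, 0.231] pointing down, gripper open.
Joint ranges: [-2.65, 2.65], [-0.89, 1.7], [-1.18, 1.37], [-2.13, 2.11], [-1.35, 1.29], [-3.14, 3.14]. Speed limits (rad/s): [1.89, 1.89, 2.57, 2.79, 3.14, 3.14].

INTERFACE

Orientations are given as a 3x3 rotation matrix whose columns are the frame's x, y, z axes.
In Python, from station import read_state, vision, arm gives the robot as it stands.
- The arm moves only by the tool send_rows, never from a script. Its argument "commands" is one flat list of numbers, 5 for each row, row after row: the shift along the tool's x, y, z each as a share of 250 mm, from -1 to 1, then the turn about the tool's z as a share of 90 degrees, from -1 to 1, then the opening, from 0 (shut) to 1 (fully open). A call has 1 to 5 rows; each row is the pose to reach, as a shift and turn from the pose commanded when the call began, along the tool's axes at that moment; what a row does not reach only later rows make up. A row lasts 1/10 s, in which the tool goes at most 50 mm and 8.59 degrees, less where a joint would pass 70% of its speed; a pose out of reach is approached as far as the arm can. A call with a number of a shift or a turn outside -1 to 1 is refused whole. A call with a gripper value outside its range is refused whole. The fingers move at their own pace and stop on an object; the grip force is fixed at half the most. Time passes only in rows, so rows that repeat a pose let the fingers close. It gives the time, the measured TCP pose, the force, the opening and the grip force at its end, in the units of the state.
- read_state(): the state, without advancing time (a new reading comes with each control period).
- vision.grab_frame(name): name is "side" or "top" or "wrist"; returns a dict with "image" (400x640x3 uint8, red, green, blue), "depth" (400x640 float32, m along the optical axis (not along the pixel's ray), 0 where there is no reading), "intrinsics" (3x3 intrinsics, pixels), "R" (3x3) and "t" (3): a world point X has camera coordinates R X + t; the wrist camera has in their place "T_tool_cam" (4x4, takes a point from camera to tool coordinates, whose origin is the TCP and whose axes are the flange's). Camera axes: x right, y down, z forward; pixel columns grow to the right and rows downward; lengths in m; the calibration is good to about 2 mm. A picture is of the moment at which its call begins: read the wrist's pose just before it.
- arm.job_done(): hands the job in; it is judged then, once.
Trained networks look in a picture, given as the dict that the camera call returned (one of the last four; its "shot" number tells which), for a name from the list of things; names that differ only in an ending like _2 or _b are one class to them, and where a whole thing is asked for, a point or a joint stands for the part that bears it (a point fixed in the world has none). Each returns a list of dicts, best first, with "confidence" (0 to 1); they miss things now and then, are a little off and sometimes report something else, mostly with a low value. They report only what shows in the picture. A call takes as long as a camera call.
- vision.cut_out(picture, label): "mask" (400x640 bool, what is visible of it) and "rect" ([centre column, centre row, width, height] as shares, 0 to 1, of the picture: columns of its width, rows of its height, round what is visible of it).
- vision.landmark_of(picture, label): "at" ([row, column] as shares, 0 to 1, of the picture: columns of its width, rows of its height: a listed point, or the origin of a listed thing).
The state is a dict: "t": time; "q": joint angles; "qd": joint speeds; "tau": joint torques, N m; "eef_pos": TCP position; "tool_rot": TCP orientation; "ft_force": force on the tool from outside, world axes, zero at the start; "moment": the same for the moment, N m; "width": finger opening in m; "gripper_force": force on a finger pad.
Only numpy, scipy, OpenCV 4.12 (cv2) and the standard library are available. Lean on these libraries where they do the work, as an engineer would, in place of code of your own. Each camera call takes 0.05 s, during which the arm holds its last target. There are 200 camera calls.

TASK

A freshly cemented crown sits under the small spring press and must be kept under load: lift the seating stick (the hung tool with the thick straight handle and small flat foot) up and off its hanger, stand its foot on the sprung plunger inside the press's collar and push the plunger 10 mm down, half of its travel, never near the bottom. Finish while still gripping the stick upright and holding the plunger steadily there; do not let go. Leave everything else, the other hung tools included, where it is.

Things in the scene. Friction and masses are not known exactly. Their poses are not given: they have to be found in the camera images.
- rack: Fixed steel rack, base 130 x 300 mm; origin on the table, z up. Three forks at its y = -100, 0, +100 mm, open to its -x (towards the robot): two bars, 14 mm slot, tops 125 mm high, with end lips at x = -27 to -35 mm up to 133 mm. Shafts hang near x = 0, flanges on the bars. Rear crossbar x = 55 to 69 mm. To free a tool: lift it 12 to 60 mm, draw it 60 mm or more to -x (feet do not pass the slot).
- stick: Seating stick, hanging in any one of the forks: flat round foot 16 mm across, 12 mm thick, 9 mm steel shaft, 32 mm flange at 95 to 99 mm above the bottom end, then a round wooden handle 22 mm thick up to 149 mm. About 0.12 kg. Origin: centre of the foot's underside, 30 mm above the table while hung; z up; yaw means nothing.
- stick_grip (a point): Point on the stick's axis in the middle part of its wooden handle, 129 mm above the foot's underside: the place to grip.
- tamper: Another hung tool, to be left hanging: same shaft, flange and height as the stick, but a broad flat foot 44 mm across (too wide for the collar) and a wooden ball knob 36 mm across for a handle. Origin under its foot. Its top is 179 mm above the table.
- probe: Another hung tool, to be left hanging: same shaft, flange and height as the stick, but no foot, its shaft ends in a point, and a thin wooden handle 12 mm thick. Origin at the point.
- press: Fixed press: base 110 x 120 mm, two columns, aluminium bridge along y (top 71 mm high), on it an upright collar, 40 mm outside, 30 mm bore, rim 115 mm above the table. Origin on the table under the collar's axis, z up. White scales on the collar's -x and +x faces have five marks 5 mm apart, 0 at the top to 20 mm; the long middle mark is 10 mm.
- press_mouth (a point): Centre of the collar's open top, level with its rim.
- plunger (a joint): How far the sprung plunger in the collar is pressed down, in m: 0 at rest, 0.020 at the bottom. Target 0.010. The spring pushes back with about 3.6 N at the start, 8 N at 10 mm and 12.5 N at the bottom, and lifts it again if let go.
- plunger_top (a point): Centre of the top of the plunger's flat brass cap, 27 mm across; it moves with the plunger. At rest 15 mm below the collar's rim (100 mm above the table). Thin steel pointer pins on the plunger stick out through the collar's slots beside the scales and show the travel.
- burs: Bystander: white block 60 x 120 mm full of burs, about 65 mm tall. Origin under its centre.
- spray: Bystander: white bottle 44 mm across, 130 mm tall. Origin under its centre.
- tin: Bystander: white tin 74 mm across, with brushes, 220 mm tall. Origin under its centre.
- cast: Bystander: plaster cast of a tooth arch, 65 x 65 x 35 mm. Origin under its centre.
- articulator: Bystander: dark articulator with two casts, 100 x 90 x 145 mm. Origin under its centre.
- jar: Bystander: glass jar 56 mm across, 55 mm tall, white cap. Origin under its centre.

How it is judged:
By the outcome, as a careful person would: the job done as asked, in the order asked, and still so for the second after the job is handed in, while the arm keeps its last pose, push and grip.
It also fails if it takes over 45 s, if anything falls off the work surface, if the arm or the gripper's body presses on something with over 40 N, if the wrist force passes 120 N, or if a joint passes its speed limit or range.

## Working session

There is one attempt and no reset: what is moved stays moved. The work goes in short steps, Python scripts to look and compute and a tool call to move; the robot and the scene stay as the last step left them, time stands still between calls to the robot, and variables do not carry over. Pictures are saved under pics/ and viewed, at most 10 in all, crops included, and the job is handed in when it is done.

Besides the shell and the picture viewer there is one more tool, called by a JSON object that holds its "op" and its "data", one argument or row to a line. send_rows: Moves the arm, as the interface text tells. Its arguments: {"type":"object","properties":{"commands":{"type":"array","items":{"type":"number"}}},"required":["commands"]}

```bash
mkdir -p pics
cat > h.py <<'E'
import numpy as np, cv2
from station import read_state, vision, arm
def world(p, uv, depth=None, z=None, st=None):
    K=p["intrinsics"]; u,v=uv
    r=np.linalg.inv(K)@np.array([u,v,1.])
    if "R" in p: Rw=p["R"].T; c=-Rw@p["t"]
    else:
        T=p["T_tool_cam"]; R=np.array(st["tool_rot"]); Rw=R@T[:3,:3]; c=R@T[:3,3]+np.array(st["eef_pos"])
    d=Rw@r
    s=depth if z is None else (z-c[2])/d[2]
    return c+s*d
E
python3 - <<'E'
from h import *
st=read_state();print(st)
for n in ["side","top"]:
    p=vision.grab_frame(n); cv2.imwrite(f"pics/{n}0.png",p["image"][:,:,::-1])
    print(n,p["R"].round(3).tolist(),p["t"].round(3),p["intrinsics"].tolist())
    for l in ["stick","stick_grip","tamper","probe","press","press_mouth","plunger_top","rack"]:
        o=vision.landmark_of(p,l)
        for d in o[:2]:
            r,c=d["at"]; print(l,round(d["confidence"],2),round(c*640,1),round(r*400,1), p["depth"][min(399,int(r*400)),min(639,int(c*640))])
E
```

```text
{'t': 0.0, 'q': array([-1.40227633e+00,  2.63525179e-01, -4.89160531e-02,  1.25939059e+00,
        1.23760021e-05,  1.41548214e+00]), 'qd': array([ 0.00022083, -0.00043568, -0.00093346,  0.00186884,  0.00188985,
       -0.00042078]), 'tau': array([-2.83607958e-03, -6.37614870e+01,  3.84568441e+01,  1.37625367e-02,
       -2.23623269e-04, -1.14428053e-05]), 'eef_pos': array([ 0.16700417, -0.49745487,  0.23083159]), 'tool_rot': array([[ 9.48022351e-01,  3.18203701e-01, -1.61475965e-04],
       [ 3.18203695e-01, -9.48021815e-01,  1.02290085e-03],
       [ 1.72408098e-04, -1.02111512e-03, -9.99999464e-01]]), 'ft_force': array([-0.22410877,  0.49784829,  0.50168463]), 'moment': array([-0.01433733, -0.00534201,  0.02341551]), 'gripper_force': 0.0, 'width': 0.08537941893917769}
side [[-0.697, -0.717, -0.006], [-0.484, 0.477, -0.734], [0.529, -0.509, -0.679]] [0.421 0.403 0.872] [[422.4860664213825, 0.0, 318.1342548030274], [0.0, 422.4860664213825, 204.9464986585323], [0.0, 0.0, 1.0]]
stick 0.74 254.6 302.0 1.001046
stick_grip 0.65 249.1 269.7 0.9027458
tamper 0.64 221.1 332.4 0.94381195
pro
[... 168 characters left out ...]
5 1.1675433
rack 0.59 255.7 313.8 1.0179752
rack 0.2 410.4 187.4 1.1954032
top [[0.032, -1.0, 0.002], [-0.977, -0.031, -0.212], [0.212, 0.005, -0.977]] [-0.024  0.611  1.229] [[393.5165691216333, 0.0, 308.1892823828898], [0.0, 393.5165691216333, 201.24091720167857], [0.0, 0.0, 1.0]]
stick 0.5 227.8 218.0 1.2168915
stick_grip 0.45 220.7 210.5 1.1716068
tamper 0.8 198.2 216.8 1.2966233
tamper 0.28 349.3 170.7 1.3599229
probe 0.59 201.2 212.9 1.3091905
probe 0.58 256.2 214.2 1.2220104
press 0.6 199.5 214.2 1.3112935
press 0.56 381.6 241.5 1.2295617
press_mouth 0.88 390.6 235.2 1.2263091
press_mouth 0.55 409.5 190.0 1.2586144
plunger_top 0.52 387.2 238.8 1.2353473
rack 0.71 233.2 218.7 1.3410641
```

Run:
```python
from h import *
a=cv2.imread("pics/side0.png");b=cv2.imread("pics/top0.png")
cv2.imwrite("pics/c1.png",cv2.resize(a[130:400,130:490],(800,600)))
cv2.imwrite("pics/c2.png",cv2.resize(b[110:320,150:430],(800,600)))
s=vision.grab_frame("side");t=vision.grab_frame("top")
def tri(uv1,uv2):
    P=[q["intrinsics"]@np.c_[q["R"],q["t"]] for q in(s,t)]
    X=cv2.triangulatePoints(P[0],P[1],np.array(uv1,float),np.array(uv2,float)); return (X[:3]/X[3]).ravel().round(4)
print("grip tri",tri((249.1,269.7),(220.7,210.5)),world(s,(249.1,269.7),z=.159),world(t,(220.7,210.5),z=.159))
print("mouth",tri((412.3,189.9),(390.6,235.2)),world(s,(412.3,189.9),z=.115),world(t,(390.6,235.2),z=.115))
print("stick",tri((254.6,302.0),(227.8,218)))
print("tamper",world(s,(221.1,332.4),z=.03),world(t,(198.2,216.8),z=.03))
print("probe",world(s,(286.5,280.5),z=.03),world(t,(256.2,214.2),z=.03))
print("rack",world(s,(255.7,313.8),z=0),world(t,(233.2,218.7),z=0))
print("press",world(s,(404.5,217.6),z=0),world(t,(381.6,241.5),z=0))
```

```text
grip tri [0.554  0.2586 0.1587] [0.55375022 0.25864792 0.159     ] [0.55409313 0.25862403 0.159     ]
mouth [ 0.4993 -0.2681  0.1049] [ 0.49056178 -0.25891502  0.115     ] [ 0.50108971 -0.26442869  0.115     ]
stick [0.5518 0.2607 0.0405]
tamper [0.54734369 0.36173076 0.03      ] [0.55409595 0.36206066 0.03      ]
probe [0.55302799 0.16050894 0.03      ] [0.56912152 0.168268   0.03      ]
rack [ 5.48409591e-01  2.65957836e-01 -1.11022302e-16] [0.55631568 0.25025    0.        ]
press [ 0.49897736 -0.2591925   0.        ] [ 0.49416142 -0.25757699  0.        ]
```

View pics/c1.png

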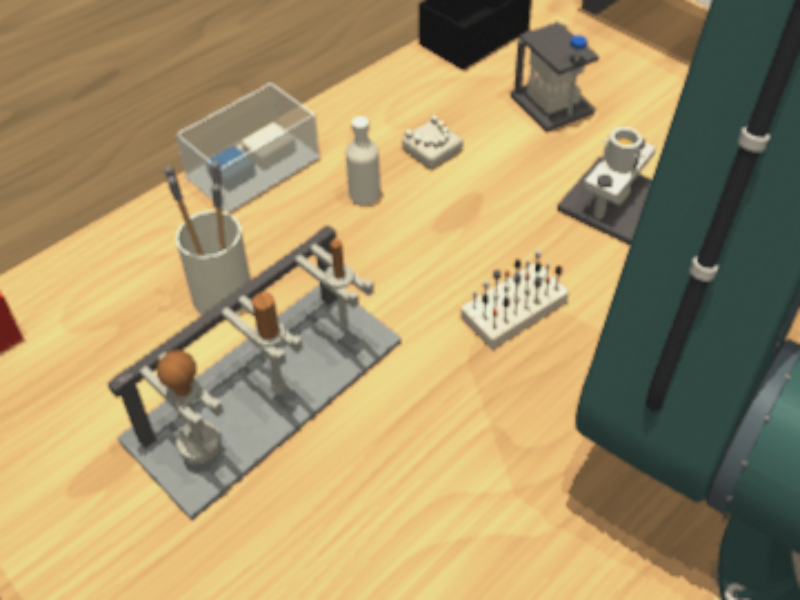

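View pics/c2.png

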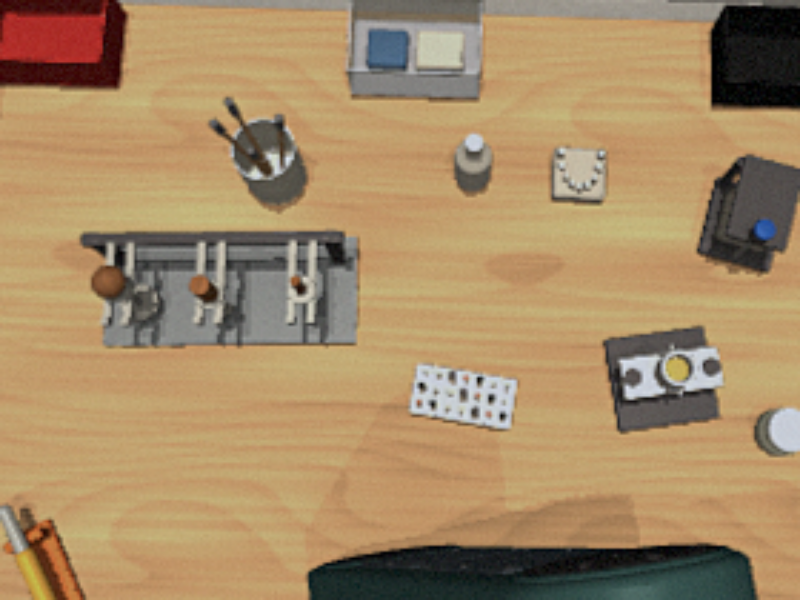

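The stick stands in the middle fork (side crop about (265,315), brown cylinder), with the ball-knob tamper on the left and the thin probe on the right. The press is at about (677,370) in the top crop, with its brass cap visible. I'll pass near the press first and look at it from the wrist.

{"op": "send_rows", "data": {
  "commands": [0.96, -0.4, -0.4, 0.206, 1, 0.96, -0.4, -0.4, 0.206, 1, 0.96, -0.4, -0.4, 0.206, 1, 0.96, -0.4, -0.4, 0.206, 1, 0.96, -0.4, -0.4, 0.206, 1]
}}

```text
t: 1.5
eef_pos: [0.34, -0.346, 0.32]
tool_rot: [[1.0, -0.0, 0.0], [-0.0, -1.0, -0.0], [0.0, 0.0, -1.0]]
ft_force: [1.8, -0.4, -0.2]
width: 0.0853
gripper_force: 0.0
```

{"op": "send_rows", "data": {
  "commands": [0.1, -0.2, 0, 0, 1, 0.1, -0.2, 0, 0, 1, 0.1, -0.2, 0, 0, 1, 0.1, -0.2, 0, 0, 1]
}}

```text
t: 1.9
eef_pos: [0.3636, -0.2981, 0.3189]
tool_rot: [[1.0, 0.0, -0.0], [0.0, -1.0, -0.0], [-0.0, 0.0, -1.0]]
ft_force: [0.7, 0.2, -0.0]
width: 0.0852
gripper_force: 0.0
```

Run:
```python
from h import *
st=read_state();p=vision.grab_frame("wrist")
print(st["eef_pos"],st["tool_rot"].round(3).tolist(),p["T_tool_cam"].round(3).tolist())
cv2.imwrite("pics/w1.png",p["image"][:,:,::-1])
for l,z in [("press_mouth",.115),("plunger_top",.1),("press",0)]:
    for d in vision.landmark_of(p,l)[:2]:
        r,c=d["at"]; print(l,round(d["confidence"],2),c*640,r*400,world(p,(c*640,r*400),z=z,st=st).round(4))
```

```text
[ 0.36361169 -0.29808026  0.31894577] [[1.0, 0.0, -0.0], [0.0, -1.0, -0.0], [-0.0, 0.0, -1.0]] [[-0.001, -0.949, -0.315, 0.082], [1.0, -0.0, -0.001, -0.0], [0.001, -0.315, 0.949, -0.143], [0.0, 0.0, 0.0, 1.0]]
press_mouth 0.69 279.168 42.199999999999996 [ 0.4934 -0.2527  0.115 ]
plunger_top 0.97 282.112 43.72 [ 0.4941 -0.2537  0.1   ]
plunger_top 0.64 123.072 77.4 [ 0.4619 -0.0839  0.1   ]
press 0.75 292.99199999999996 56.2 [ 0.4925 -0.2553  0.    ]
press 0.54 282.496 44.4 [ 0.5067 -0.242   0.    ]
```

View pics/w1.png

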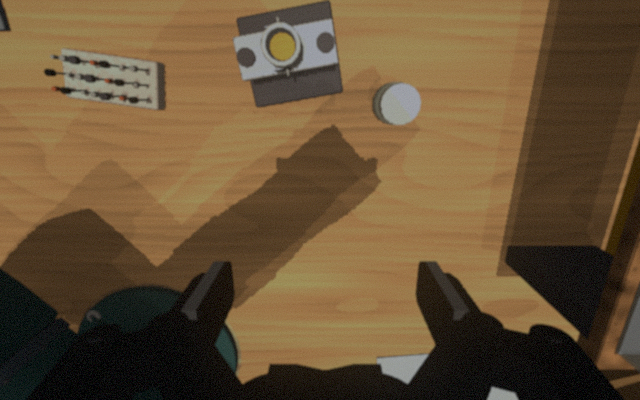

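The press shows at about (282,45), with the brass cap and collar clear. Now to the rack.

{"op": "send_rows", "data": {
  "commands": [0.2, -1, 0, 0, 1, 0.2, -1, 0, 0, 1, 0.2, -1, 0, 0, 1, 0.2, -1, 0, 0, 1, 0.2, -1, 0, 0, 1]
}}

```text
t: 2.6
eef_pos: [0.4128, -0.0511, 0.3192]
tool_rot: [[1.0, -0.002, 0.0], [-0.002, -1.0, -0.0], [0.0, 0.0, -1.0]]
ft_force: [1.2, 0.1, 0.4]
width: 0.0853
gripper_force: 0.0
```

{"op": "send_rows", "data": {
  "commands": [0.2, -1, 0, 0, 1, 0.2, -1, 0, 0, 1, 0.2, -1, 0, 0, 1, 0.2, -1, 0, 0, 1, 0.2, -1, 0, 0, 1]
}}

```text
t: 3.1
eef_pos: [0.461, 0.1152, 0.3189]
tool_rot: [[0.998, 0.055, -0.003], [0.055, -0.998, 0.031], [-0.001, -0.031, -1.0]]
ft_force: [-0.1, 0.2, 0.3]
width: 0.0856
gripper_force: 0.0
```

{"op": "send_rows", "data": {
  "commands": [0.12, -0.24, 0.2, 0, 1, 0.12, -0.24, 0.2, 0, 1, 0.12, -0.24, 0.2, 0, 1, 0.12, -0.24, 0.2, 0, 1]
}}

```text
t: 3.5
eef_pos: [0.49, 0.1442, 0.2711]
tool_rot: [[0.995, 0.096, -0.008], [0.096, -0.994, 0.054], [-0.002, -0.054, -0.999]]
ft_force: [-0.5, -0.0, 0.2]
width: 0.0853
gripper_force: 0.0
```

Run:
```python
from h import *
st=read_state();p=vision.grab_frame("wrist")
print(st["eef_pos"],st["tool_rot"].round(3).tolist())
cv2.imwrite("pics/w2.png",p["image"][:,:,::-1])
for l,z in [("stick_grip",.159),("stick",.03),("rack",0),("tamper",.03),("probe",.03)]:
    for d in vision.landmark_of(p,l)[:2]:
        r,c=d["at"]; print(l,round(d["confidence"],2),c*640,r*400,world(p,(c*640,r*400),z=z,st=st).round(4))
```

```text
[0.49004492 0.14417543 0.27105946] [[0.995, 0.096, -0.008], [0.096, -0.994, 0.054], [-0.002, -0.054, -0.999]]
stick_grip 0.75 193.728 103.08 [0.5539 0.2599 0.159 ]
stick 0.57 243.776 99.08 [0.5548 0.2589 0.03  ]
rack 0.63 248.512 97.6 [0.5557 0.2619 0.    ]
tamper 0.77 160.32 87.72 [0.5579 0.3573 0.03  ]
probe 0.77 330.88 99.6 [0.564 0.158 0.03 ]
```

View pics/w2.png

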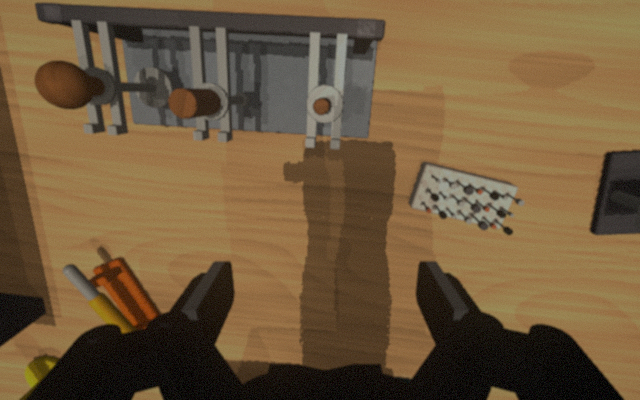

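Stick handle top appears at (195,103) in the middle fork, matching the landmark. The tool has tilted slightly, so I'll check the joints.

Run:
```python
from h import *
st=read_state();print(st["q"].round(3),st["qd"].round(3),st["eef_pos"],st["tool_rot"].round(3).tolist())
```

```text
[0.097 0.225 0.008 1.353 0.055 3.141] [ 0.006  0.003 -0.004 -0.002  0.002 -0.   ] [0.49001581 0.14504409 0.27174189] [[0.995, 0.098, -0.005], [0.098, -0.994, 0.054], [-0.0, -0.055, -0.999]]
```

Joint 6 is at its limit. A yaw of about +34° gets clear of it and suits the fork too.

{"op": "send_rows", "data": {
  "commands": [0, 0, 0, -0.38, 1, 0, 0, 0, -0.38, 1, 0, 0, 0, -0.38, 1, 0, 0, 0, -0.38, 1, 0, 0, 0, -0.38, 1]
}}

```text
t: 4.3
eef_pos: [0.4899, 0.1454, 0.2714]
tool_rot: [[0.766, 0.643, -0.006], [0.642, -0.765, 0.054], [0.03, -0.046, -0.999]]
ft_force: [-0.9, 0.0, -0.3]
width: 0.0854
gripper_force: 0.0
```

Run:
```python
from h import *
st=read_state();print(st["q"].round(3));R=st["tool_rot"];print(R.round(3).tolist(),st["eef_pos"])
print(R.T@(np.array([.554,.2595,.24])-st["eef_pos"])/.25)
```

```text
[0.098 0.226 0.007 1.353 0.055 2.541]
[[0.766, 0.643, -0.006], [0.642, -0.765, 0.054], [0.03, -0.046, -0.999]] [0.48994325 0.1453693  0.27135284]
[ 0.48558185 -0.17877336  0.14847122]
```

Turning to yaw 90° puts the 3° tilt about the finger-closing axis, so the stick stays vertical in the grip. I'll use a partial opening to clear the rear crossbar.

{"op": "send_rows", "data": {
  "commands": [0, 0, 0, -0.556, 0.5, 0, 0, 0, -0.556, 0.5, 0, 0, 0, -0.556, 0.5, 0, 0, 0, -0.556, 0.5, 0, 0, 0, -0.556, 0.5]
}}

```text
t: 4.8
eef_pos: [0.4899, 0.1454, 0.2712]
tool_rot: [[0.124, 0.992, -0.006], [0.991, -0.123, 0.054], [0.053, -0.013, -0.999]]
ft_force: [0.4, 0.4, 0.9]
width: 0.0429
gripper_force: 0.0
```

{"op": "send_rows", "data": {
  "commands": [0, 0, 0, -0.078, 0.5, 0, 0, 0, -0.078, 0.5]
}}

```text
t: 5.0
eef_pos: [0.4899, 0.1454, 0.2712]
tool_rot: [[0.005, 1.0, -0.006], [0.999, -0.005, 0.054], [0.054, -0.007, -0.999]]
ft_force: [-0.3, -0.0, -0.7]
width: 0.0427
gripper_force: 0.0
```

Run:
```python
from h import *
st=read_state();print(st["q"].round(3),st["width"]);R=st["tool_rot"];print(R.round(3).tolist(),st["eef_pos"])
# want grasp point (19mm behind TCP along z) at stick
zt=R[:,2]
for g in ([.554,.2595,.245],[.554,.2595,.159]):
    tgt=np.array(g)+.019*zt
    print(tgt,R.T@(tgt-st["eef_pos"])/.25)
p=vision.grab_frame("top")
for uv in [(232,145),(225,154),(247,152)]: print(world(p,uv,z=.22).round(3))
print(p["depth"][193:196,200:240:4].round(3))
d=p["depth"]; us=range(190,262,8)
print([world(p,(u,194),depth=d[194,u]).round(3).tolist() for u in us])
```

```text
[0.098 0.226 0.007 1.353 0.055 1.673] 0.04267800836348989
[[0.005, 1.0, -0.006], [0.999, -0.005, 0.054], [0.054, -0.007, -0.999]] [0.48994548 0.1454102  0.27119419]
[0.5538792  0.26053271 0.22602847] [0.45126082 0.25479722 0.20379523]
[0.5538792  0.26053271 0.14002847] [0.43257407 0.25707399 0.54727976]
[0.742 0.227 0.22 ]
[0.713 0.245 0.22 ]
[0.722 0.18  0.22 ]
[[0.598 0.601 0.601 0.6   0.6   0.6   0.602 0.602 0.602 0.602]
 [0.6   0.601 0.6   0.599 0.601 0.6   0.601 0.602 0.603 0.6  ]
 [0.6   0.6   0.602 0.604 0.6   0.602 0.601 0.601 0.601 0.604]]
[[0.468, 0.169, 0.755], [0.47, 0.161, 0.744], [0.471, 0.148, 0.745], [0.471, 0.136, 0.745], [0.471, 0.123, 0.745], [0.472, 0.112, 0.743], [0.472, 0.099, 0.745], [0.47, 0.085, 0.755], [0.471, 0.073, 0.756]]
```

{"op": "send_rows", "data": {
  "commands": [0.45, 0.255, 0.12, 0, 0.5, 0.45, 0.255, 0.12, 0, 0.5, 0.45, 0.255, 0.12, 0, 0.5, 0.45, 0.255, 0.12, 0, 0.5, 0.45, 0.255, 0.12, 0, 0.5]
}}

```text
t: 5.55
eef_pos: [0.5537, 0.2596, 0.2463]
tool_rot: [[0.006, 1.0, -0.008], [0.999, -0.006, 0.054], [0.054, -0.008, -0.999]]
ft_force: [-0.1, 0.4, 0.4]
width: 0.0429
gripper_force: 0.0
```

Run:
```python
from h import *
st=read_state();print(st["q"].round(3),st["width"]);R=st["tool_rot"];print(R.round(3).tolist(),st["eef_pos"])
p=vision.grab_frame("wrist");cv2.imwrite("pics/w3.png",p["image"][:,:,::-1])
g=np.array([.554,.2595,.159])
for d in vision.landmark_of(p,"stick_grip")[:2]:
    r,c=d["at"]; print(d["confidence"],world(p,(c*640,r*400),z=.159,st=st),c*640,r*400)
tgt=g+.019*R[:,2]; print(tgt,R.T@(tgt-st["eef_pos"])/.25)
```

```text
[0.28  0.403 0.203 1.363 0.054 1.857] 0.04288225824341837
[[0.006, 1.0, -0.008], [0.999, -0.006, 0.054], [0.054, -0.008, -0.999]] [0.55368376 0.25957921 0.24625859]
0.77 [0.55520695 0.25861359 0.159     ] 326.71999999999997 213.48
0.19 [0.55900113 0.35122739 0.159     ] 331.584 85.92
[0.55385729 0.26052518 0.14002821] [-0.01912535  0.00400131  0.42448944]
```

View pics/w3.png

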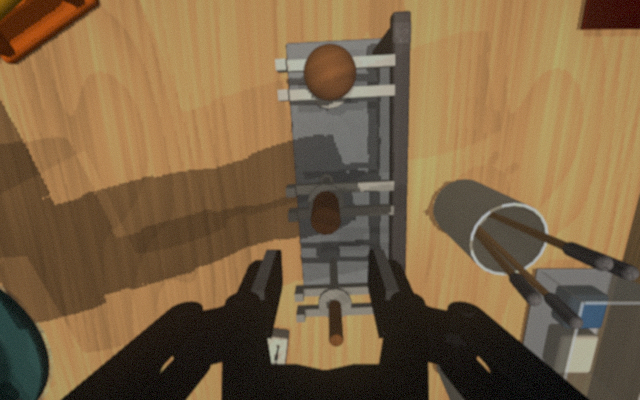

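The handle top is at (327,213), centred between the fingers; the right finger clears the crossbar. Descend and close.

{"op": "send_rows", "data": {
  "commands": [-0.009, 0.005, 0.2, 0, 0.5, -0.018, 0.006, 0.35, 0, 0.5, -0.02, 0.006, 0.42, 0, 0.5, -0.02, 0.006, 0.42, 0, 0.5, -0.02, 0.006, 0.42, 0, 0.5]
}}

```text
t: 6.15
eef_pos: [0.5548, 0.2595, 0.1429]
tool_rot: [[0.004, 1.0, -0.006], [0.998, -0.004, 0.055], [0.055, -0.006, -0.998]]
ft_force: [0.5, -0.2, 0.9]
width: 0.0427
gripper_force: 0.0
```

{"op": "send_rows", "data": {
  "commands": [0, 0, 0, 0, 0, 0, 0, 0, 0, 0, 0, 0, 0, 0, 0, 0, 0, 0, 0, 0, 0, 0, 0, 0, 0]
}}

```text
t: 6.65
eef_pos: [0.5554, 0.2601, 0.1432]
tool_rot: [[0.003, 1.0, -0.004], [0.998, -0.003, 0.055], [0.055, -0.004, -0.998]]
ft_force: [-1.2, -0.7, 8.2]
width: 0.0207
gripper_force: 58.2
```

Gripped. Lift 35 mm, then draw toward -x (rack yaw ≈ +2°).

{"op": "send_rows", "data": {
  "commands": [0.004, 0, -0.07, 0, 0, 0.008, 0, -0.14, 0, 0, 0.008, 0, -0.14, 0, 0, 0.008, 0, -0.14, 0, 0]
}}

```text
t: 7.05
eef_pos: [0.555, 0.2602, 0.1768]
tool_rot: [[0.003, 1.0, -0.006], [0.999, -0.002, 0.055], [0.055, -0.006, -0.998]]
ft_force: [0.1, -0.7, -1.3]
width: 0.0205
gripper_force: 58.7
```

{"op": "send_rows", "data": {
  "commands": [-0.004, -0.1, 0, 0, 0, -0.008, -0.2, 0, 0, 0, -0.012, -0.3, 0, 0, 0, -0.016, -0.4, 0, 0, 0, -0.016, -0.4, 0, 0, 0]
}}

```text
t: 7.55
eef_pos: [0.4519, 0.2561, 0.1767]
tool_rot: [[0.002, 1.0, -0.009], [0.999, -0.001, 0.054], [0.054, -0.009, -0.999]]
ft_force: [-0.5, 0.5, -2.0]
width: 0.0207
gripper_force: 58.9
```

Run:
```python
from h import *
st=read_state();print(st["q"].round(3),st["width"],st["ft_force"],st["moment"]);R=st["tool_rot"];print(R.round(4).tolist(),st["eef_pos"])
p=vision.grab_frame("side");cv2.imwrite("pics/s4.png",cv2.resize(p["image"][130:400,130:490,::-1],(800,600)))
```

```text
[ 0.329  0.266 -0.196  1.099  0.054  1.901] 0.020671748082343785 [-0.46277478  0.49916587 -1.95133023] [ 0.00939248 -0.00397654 -0.03933538]
[[0.0018, 1.0, -0.0086], [0.9985, -0.0013, 0.0539], [0.0538, -0.0087, -0.9985]] [0.45188056 0.25607342 0.17665687]
```

View pics/s4.png

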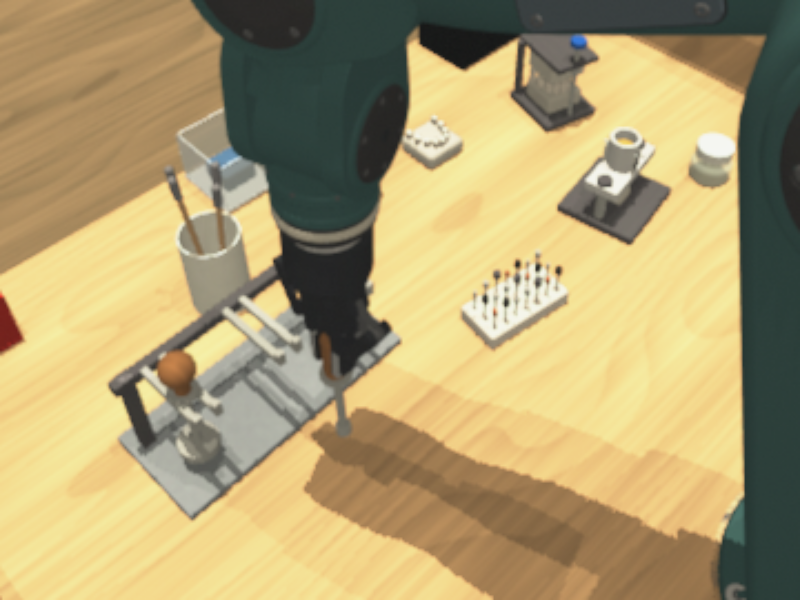

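The stick is free of the fork and vertical, and the probe and tamper still hang. Next: raise, measure the foot and the now-unoccluded press, then carry.

{"op": "send_rows", "data": {
  "commands": [0.01, 0, -0.2, 0, 0, 0.022, 0, -0.4, 0, 0, 0.022, 0, -0.42, 0, 0, 0.022, 0, -0.42, 0, 0]
}}

```text
t: 8.0
eef_pos: [0.4569, 0.2563, 0.2827]
tool_rot: [[0.003, 1.0, -0.005], [0.998, -0.003, 0.055], [0.055, -0.005, -0.998]]
ft_force: [-0.2, -0.4, -2.2]
width: 0.0209
gripper_force: 59.3
```

{"op": "send_rows", "data": {
  "commands": [-1, 0.0, -0.053, 0, 0, -1, 0.0, -0.053, 0, 0, -1, 0.0, -0.053, 0, 0, -1, 0.0, -0.053, 0, 0, -1, 0.0, -0.053, 0, 0]
}}

```text
t: 8.5
eef_pos: [0.4544, 0.0042, 0.2801]
tool_rot: [[0.003, 1.0, -0.009], [0.998, -0.002, 0.055], [0.055, -0.009, -0.998]]
ft_force: [1.6, -0.3, -0.4]
width: 0.0207
gripper_force: 59.3
```

Run:
```python
from h import *
st=read_state();print(st["q"].round(3),st["eef_pos"],st["tool_rot"].round(4).tolist())
P=[];A={}
for n in("side","top"):
    p=vision.grab_frame(n); P.append(p)
    cv2.imwrite(f"pics/{n}5.png",p["image"][:,:,::-1])
    for l in("stick","press_mouth","plunger_top","press"):
        for d in vision.landmark_of(p,l)[:1]:
            r,c=d["at"];uv=(c*640,r*400);A[n,l]=uv
            z={"stick":st["eef_pos"][2]-.1132,"press_mouth":.115,"plunger_top":.1,"press":0}[l]
            print(n,l,round(d["confidence"],2),np.round(uv,1),world(p,uv,z=z).round(4))
```

```text
[-0.204  0.139 -0.08   1.371  0.052  1.369] [0.45439622 0.00416157 0.2801342 ] [[0.0026, 1.0, -0.0089], [0.9985, -0.0021, 0.0548], [0.0547, -0.0091, -0.9985]]
side stick 0.64 [364.3 228.7] [ 0.4546 -0.0088  0.1669]
side press_mouth 0.74 [412.4 190.1] [ 0.4898 -0.2584  0.115 ]
side plunger_top 0.44 [412.8 199.8] [ 0.4731 -0.2413  0.1   ]
side press 0.84 [406.4 216.9] [ 0.4968 -0.2656  0.    ]
top press_mouth 0.63 [390.  235.8] [ 0.4992 -0.2626  0.115 ]
top plunger_top 0.38 [388.6 241. ] [ 0.4846 -0.2611  0.1   ]
top press 0.97 [377.7 241.6] [ 0.4934 -0.2445  0.    ]
```

Run:
```python
import cv2,numpy as np
a=cv2.imread("pics/side5.png")[160:260,320:450];b=cv2.imread("pics/top5.png")[180:280,300:430]
cv2.imwrite("pics/c5.png",np.hstack([cv2.resize(a,(400,308),interpolation=2),cv2.resize(b,(400,308),interpolation=2)]))
```

```text
(no output)
```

View pics/c5.png

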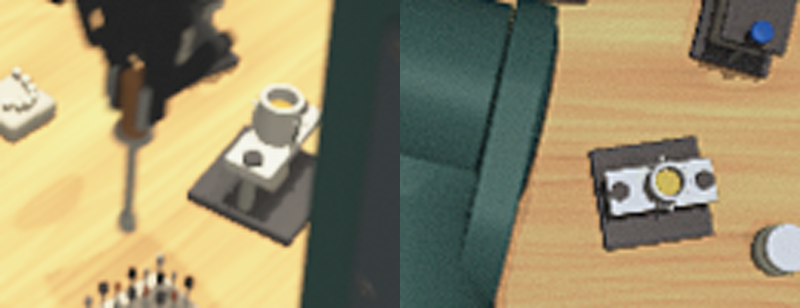

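```bash
cat > t.py <<'E'
from h import *
s=vision.grab_frame("side");t=vision.grab_frame("top");st=read_state();e=np.array(st["eef_pos"])
print(e)
def tri(uv1,uv2):
    P=[q["intrinsics"]@np.c_[q["R"],q["t"]] for q in(s,t)]
    X=cv2.triangulatePoints(P[0],P[1],np.array(uv1,float),np.array(uv2,float)); return (X[:3]/X[3]).ravel().round(4)
def proj(q,X): x=q["intrinsics"]@(q["R"]@X+q["t"]); return (x[:2]/x[2]).round(1)
print("mouth",world(s,(411.3,192.8),z=.115),world(t,(386.8,239.1),z=.115),tri((411.3,192.8),(386.8,239.1)))
g=e-.019*np.array(st["tool_rot"])[:,2]
print("pred vert foot",proj(s,np.array([g[0],g[1],e[2]-.1132])),"flange bottom",proj(s,np.array([g[0],g[1],e[2]-.018])))
print("foot",world(s,(360.9,233.4),z=e[2]-.1132),"flange",world(s,(362.6,203.2),z=e[2]-.018))
E
python3 t.py
```

```text
[0.45499    0.00688543 0.28181932]
mouth [ 0.4850729  -0.24688719  0.115     ] [ 0.4885683  -0.25250145  0.115     ] [ 0.4893 -0.2539  0.1081]
pred vert foot [360.  231.2] flange bottom [362.7 201.3]
foot [0.44904109 0.00969215 0.16861932] flange [0.45125043 0.01056486 0.26381932]
```

The stick hangs vertical at the predicted place. The collar ring reads about (0.490, -0.2535). Move above it.

{"op": "send_rows", "data": {
  "commands": [-1, 0.14, -0.04, 0, 0, -1, 0.14, -0.04, 0, 0, -1, 0.14, -0.04, 0, 0, -1, 0.14, -0.04, 0, 0, -1, 0.14, -0.04, 0, 0]
}}

```text
t: 9.6
eef_pos: [0.4892, -0.2432, 0.2781]
tool_rot: [[0.002, 1.0, -0.006], [0.999, -0.002, 0.054], [0.054, -0.006, -0.999]]
ft_force: [1.2, 0.3, -1.1]
width: 0.0207
gripper_force: 59.3
```

{"op": "send_rows", "data": {
  "commands": [-0.04, 0, 0, 0, 0, -0.04, 0, 0, 0, 0]
}}

```text
t: 9.8
eef_pos: [0.4891, -0.2526, 0.2768]
tool_rot: [[0.004, 1.0, -0.007], [0.998, -0.004, 0.055], [0.055, -0.008, -0.998]]
ft_force: [-1.1, 0.5, -1.3]
width: 0.0205
gripper_force: 59.3
```

Run:
```python
from h import *
st=read_state();print(st["q"].round(3),st["eef_pos"],st["tool_rot"].round(4).tolist(),st["ft_force"])
a=vision.grab_frame("side");b=vision.grab_frame("wrist")
np.savez("f6.npz",s=a["image"],w=b["image"])
x=a["image"][130:250,330:490,::-1]
cv2.imwrite("pics/c6.png",np.hstack([cv2.resize(x,(400,300),interpolation=2),cv2.resize(b["image"][:,:,::-1],(400,300))]))
K=a["intrinsics"]
def proj(q,X): x=K@(q["R"]@X+q["t"]); return (x[:2]/x[2]).round(1)
e=st["eef_pos"];g=e-.019*st["tool_rot"][:,2]
for z in (e[2]-.1132,.115): print("pred axis",proj(a,np.array([g[0],g[1],z])))
for i,n in((a,"side"),(b,"wrist")):
    for l in("press_mouth","stick"):
        for d in vision.landmark_of(i,l)[:1]:
            r,c=d["at"];print(n,l,d["confidence"],c*640,r*400)
            if n=="wrist": print(world(i,(c*640,r*400),z=.115 if l=="press_mouth" else e[2]-.1132,st=st))
```

```text
[-0.646  0.326  0.164  1.448  0.039  0.929] [ 0.48909198 -0.25262785  0.27680375] [[0.0043, 1.0, -0.0075], [0.9985, -0.0039, 0.0549], [0.0549, -0.0077, -0.9985]] [-1.07911954  0.50474212 -1.32367652]
pred axis [414.1 177.5]
pred axis [411.6 191. ]
wrist press_mouth 0.71 328.0 190.12
[ 0.49185457 -0.25289565  0.115     ]
wrist stick 0.9 325.12 200.8
[ 0.48927159 -0.25052585  0.16360375]
```

View pics/c6.png

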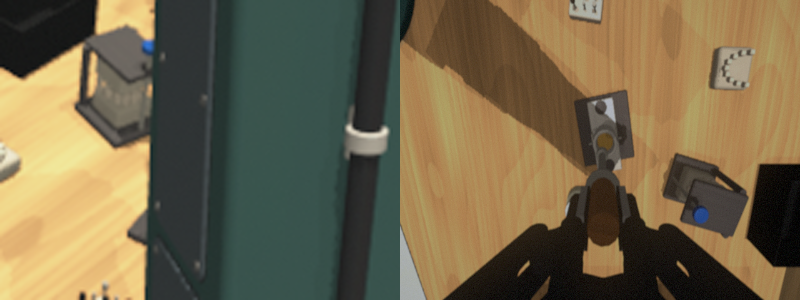

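Side view is blocked by the arm. The wrist view shows the foot just above the collar; zoom in.

Run:
```python
import numpy as np,cv2
w=np.load("f6.npz")["w"][130:250,250:410,::-1]
cv2.imwrite("pics/c7.png",cv2.convertScaleAbs(cv2.resize(w,(800,600),interpolation=2),alpha=1.6))
```

```text
(no output)
```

View pics/c7.png

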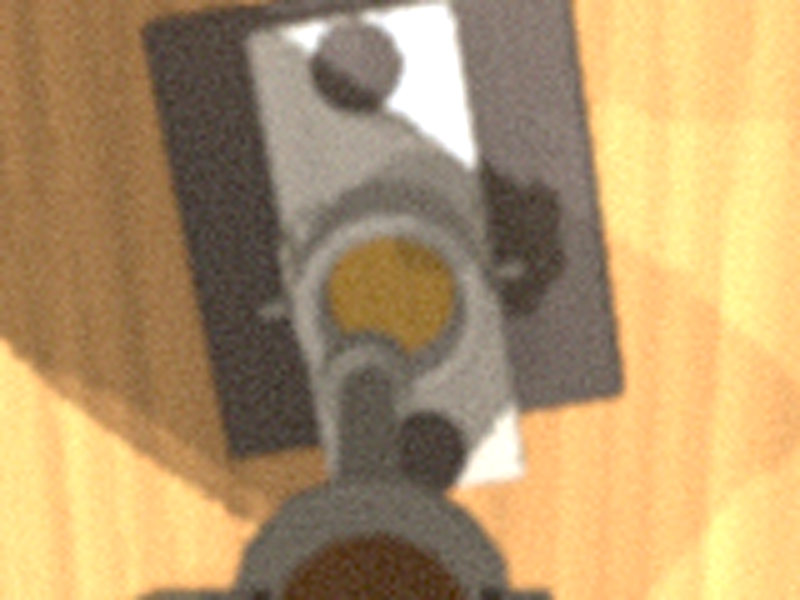

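Run:
```python
from h import *
st=read_state();p=vision.grab_frame("wrist");e=st["eef_pos"];R=st["tool_rot"];T=p["T_tool_cam"]
def proj(X):
    c=T[:3,:3].T@(R.T@(np.array(X)-e)-T[:3,3]); x=p["intrinsics"]@c; u=x[:2]/x[2]; return ((u-[250,130])*5).round(0)
def circ(c,r): 
    q=np.array([proj([c[0]+r*np.cos(a),c[1]+r*np.sin(a),c[2]]) for a in np.linspace(0,6.28,60)]); return q.min(0),q.max(0)
g=e-.019*R[:,2];print(e,g)
zf=e[2]-.1132
print("foot pred",circ((g[0],g[1],zf),.008),circ((g[0],g[1],zf+.012),.008),"flange",circ((g[0],g[1],zf+.099),.016))
for m in [(.492,-.253,.1),(.490,-.2535,.1)]:
    print(m,"cap",circ(m,.0135),"rim",circ((m[0],m[1],.115),.015),circ((m[0],m[1],.115),.02))
```

```text
[ 0.48913156 -0.25022904  0.27797904] [ 0.48925174 -0.25125619  0.29695087]
foot pred (array([327., 326.]), array([422., 416.])) (array([325., 344.]), array([423., 439.])) flange (array([224., 483.]), array([516., 752.]))
(0.492, -0.253, 0.1) cap (array([325., 230.]), array([454., 356.])) rim (array([314., 237.]), array([465., 383.])) (array([289., 212.]), array([490., 406.]))
(0.49, -0.2535, 0.1) cap (array([315., 232.]), array([444., 358.])) rim (array([304., 239.]), array([454., 385.])) (array([279., 214.]), array([480., 409.]))
```

Foot and collar nearly line up; the foot needs about +3.5 mm in x. Lower to just above the rim and recheck.

{"op": "send_rows", "data": {
  "commands": [-0.007, 0.014, 0.06, 0, 0, -0.011, 0.015, 0.12, 0, 0, -0.014, 0.015, 0.165, 0, 0, -0.014, 0.015, 0.165, 0, 0, -0.014, 0.015, 0.165, 0, 0]
}}

```text
t: 10.65
eef_pos: [0.4925, -0.2525, 0.2366]
tool_rot: [[0.002, 1.0, -0.007], [0.999, -0.002, 0.054], [0.054, -0.007, -0.999]]
ft_force: [0.0, 0.0, -1.1]
width: 0.0202
gripper_force: 59.3
```

Run:
```python
from h import *
p=vision.grab_frame("wrist");st=read_state();e=st["eef_pos"];R=st["tool_rot"];T=p["T_tool_cam"];print(e,st["ft_force"])
p=vision.grab_frame("wrist")
def proj(X):
    c=T[:3,:3].T@(R.T@(np.array(X)-e)-T[:3,3]); x=p["intrinsics"]@c; return x[:2]/x[2]
im=cv2.convertScaleAbs(cv2.resize(p["image"][130:250,250:410,::-1],(800,600),interpolation=2),alpha=1.6)
g=e-.019*R[:,2]
def draw(c,r,col):
    q=np.array([(proj([c[0]+r*np.cos(a),c[1]+r*np.sin(a),c[2]])-[250,130])*5 for a in np.linspace(0,6.28,60)]).astype(int)
    cv2.polylines(im,[q],True,col,1)
draw((.4925,-.2535,.115),.02,(0,0,255));draw((.4925,-.2535,.1),.0135,(255,0,0));draw((g[0],g[1],e[2]-.1132),.008,(0,255,0))
cv2.imwrite("pics/c8.png",im)
```

```text
[ 0.49266175 -0.25268716  0.23678946] [ 0.30525017 -0.76173515 -1.61977127]
```

View pics/c8.png

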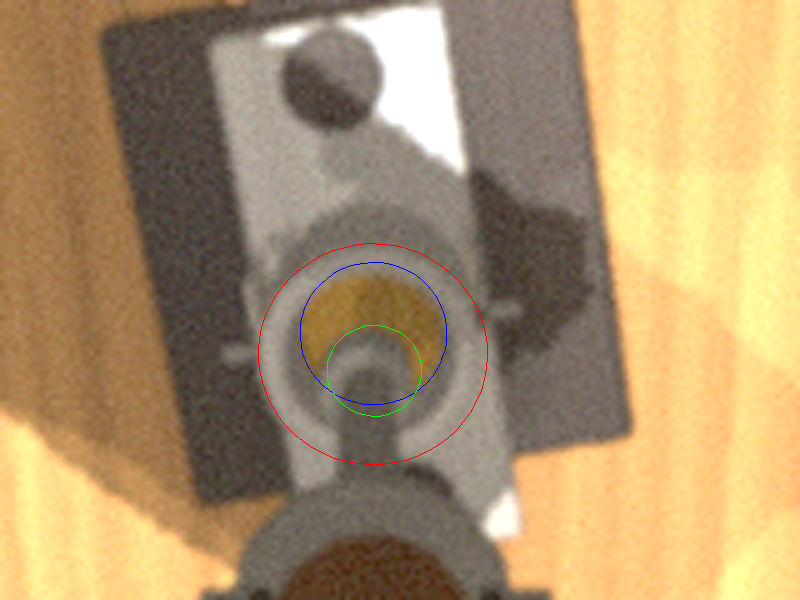

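Foot at (369,370) is centred in the collar (ring centre about (373,357)) within 1–2 mm. Lower in small steps watching the force.

{"op": "send_rows", "data": {
  "commands": [-0.002, 0.003, 0.03, 0, 0, -0.003, 0.003, 0.06, 0, 0, -0.004, 0.003, 0.075, 0, 0, -0.004, 0.003, 0.075, 0, 0]
}}

```text
t: 11.15
eef_pos: [0.4928, -0.2525, 0.2166]
tool_rot: [[0.003, 1.0, -0.008], [0.998, -0.002, 0.055], [0.055, -0.008, -0.998]]
ft_force: [-0.7, -0.5, -1.7]
width: 0.0208
gripper_force: 59.3
```

{"op": "send_rows", "data": {
  "commands": [-0.001, 0, 0.01, 0, 0, -0.001, 0, 0.02, 0, 0, -0.001, 0, 0.02, 0, 0]
}}

```text
t: 11.45
eef_pos: [0.4932, -0.2528, 0.2124]
tool_rot: [[0.003, 1.0, -0.006], [0.999, -0.002, 0.054], [0.054, -0.007, -0.999]]
ft_force: [0.5, -0.0, 2.5]
width: 0.0209
gripper_force: 59.4
```

```bash
cat > f.py <<'E'
from h import *
F=[];Z=[];X=[]
for i in range(4):
    vision.grab_frame("top");s=read_state();F.append(s["ft_force"]);Z.append(s["eef_pos"])
print(np.mean(F,0).round(2),np.mean(Z,0).round(5),np.std(F,0).round(2),s["width"],s["t"])
E
python3 f.py
```

```text
[0.07 0.01 2.51] [ 0.49319 -0.25281  0.21261] [0.64 0.24 0.72] 0.02053848753628573 11.65
```

Contact: about 3.8 N on the plunger at TCP z = 0.2126, as predicted. Push about 9.4 mm more.

{"op": "send_rows", "data": {
  "commands": [-0.0005, 0, 0.01, 0, 0, -0.001, 0, 0.02, 0, 0, -0.0015, 0, 0.03, 0, 0, -0.002, 0, 0.037, 0, 0, -0.002, 0, 0.037, 0, 0]
}}

```text
t: 12.15
eef_pos: [0.4932, -0.2528, 0.203]
tool_rot: [[0.003, 1.0, -0.006], [0.999, -0.002, 0.054], [0.054, -0.006, -0.999]]
ft_force: [0.1, -0.4, 5.9]
width: 0.0205
gripper_force: 59.9
```

```bash
python3 f.py
python3 - <<'E'
from h import *
s=read_state();p=vision.grab_frame("wrist");np.savez("f9.npz",w=p["image"])
im=p["image"][130:250,250:410,::-1]
cv2.imwrite("pics/c9.png",cv2.convertScaleAbs(cv2.resize(im,(800,600),interpolation=2),alpha=1.7))
q=vision.grab_frame("side");K=q["intrinsics"]
x=K@(q["R"]@np.array([.4925,-.254,.1])+q["t"]);print(x[:2]/x[2]); print(q["image"][185:215:6,405:430:6].tolist())
E
```

```text
[ 0.26 -0.43  7.04] [ 0.49318 -0.25282  0.20317] [0.52 0.31 0.23] 0.0209165287019644 12.35
[409.91964346 194.40283135]
[[[47, 52, 52], [64, 71, 73], [38, 52, 49], [56, 83, 76], [57, 85, 78]], [[48, 52, 53], [64, 71, 74], [38, 53, 49], [58, 85, 77], [57, 84, 78]], [[47, 51, 52], [62, 70, 72], [39, 55, 51], [57, 84, 77], [58, 85, 79]], [[47, 51, 52], [54, 61, 62], [39, 55, 51], [58, 85, 77], [58, 85, 79]], [[47, 52, 52], [48, 54, 55], [40, 56, 52], [57, 85, 78], [58, 85, 79]]]
```

```bash
python3 f.py; python3 -c "
from station import arm
print(arm.job_done())"
```

```text
[ 0.1  -0.11  6.21] [ 0.49318 -0.25281  0.20319] [0.11 0.36 0.4 ] 0.020591312816394744 12.65
the job is handed in; nothing more can be done
None
```

The job is handed in at about 12.7 s: the gripper holds the seating stick upright on the plunger, pressed about 10 mm by force (about 8 N) and tool height; I did not check the scale pointer at the end, and the other tools looked untouched.

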